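# Clear the soap trimming board and turn the bar

### The job

Get the soap trimming board ready for the next cut. First put the three loose green soap offcuts lying on the white board into the empty grey waste bin; then lift the green soap bar out of its wooden cradle, turn it end for end so that its rough brown end comes to the steel uprights, and seat it flat, fully down in the cradle again. Do not shift or topple the jar and stamp on the board, nor the amber bottle and the beaker, and let go of everything at the end.

Things in the scene. Friction and masses are not known exactly. Their poses are not given: they have to be found in the camera images.
- cradle (a point): Centre of the floor (the board's top) of the wooden cradle on the white board. z up; y along the cradle towards the end with the steel uprights; +x towards the half of the board where the offcuts lie. Pocket 54 mm wide (x), 124 mm long (y); walls 16 mm high, 8 mm thick all round. Two pairs of steel uprights, 45 mm high, stand outside the rails at x = +-39 mm, y = 37 to 53 mm.
- cutter: The white trimming board (fixed), 220 (x) by 310 (y) by 15 mm thick, origin at the centre of its underside, on the table; axes as for the cradle. The cradle's centre is 55 mm from its centre along -x.
- bar_center (a point): Centre of the loose green soap bar, 44 mm wide (its x), 110 long (its y), 50 high (z), about 0.25 kg, to be gripped across its width above the cradle walls. Its +y points to the rough brown end (last 12 mm, lumpy), the other end is clean green. At the start it sits in the cradle the wrong way round, brown end away from the uprights.
- bar_rough (a point): Centre of the rough brown end face of the bar, 55 mm along the bar's +y from its centre.
- offcut1_center (a point): Centre of a loose soap offcut, green with one brown end, 56 (its x) by 36 (its y) by 20 mm high, about 45 g, lying flat on the white board (top 15 mm above the table).
- offcut2_center (a point): Centre of a second such offcut, 48 (x) by 40 (y) by 24 mm high.
- offcut3_center (a point): Centre of a third such offcut, 62 (x) by 28 (y) by 24 mm high.
- bin: Grey open-topped plastic waste bin (fixed), 150 by 150 mm outside, 110 mm high, walls and floor 4 mm. Origin at the centre of its underside, z up. It stands to the left or right of the board; a low metal tray with finished bars stands on the other side.
- bar: The soap bar again: its origin lies at the centre of its underside, axes as for its centre.
- jar: Small amber jar with black cap, 40 mm across, 45 mm high, loose on the board beyond one end of the cradle. Origin under its centre. Leave alone.
- stamp: Wooden soap stamp, 38 mm across, 50 mm high, loose on the board beyond the other end of the cradle. Origin under its centre. Leave alone.
- amber: Amber bottle, 66 mm across, 170 mm high, loose on the table. Origin under its centre. Leave alone.
- beaker: Glass beaker, 70 mm across, 90 mm high, loose on the table. Origin under its centre. Leave alone.

How it is judged:
By the outcome, as a careful person would: the job done as asked, in the order asked, and still so for the second after the job is handed in, with the robot touching nothing.
It also fails if it takes over 72 s, if anything falls off the work surface, if the arm or the gripper's body presses on something with over 40 N, if the wrist force passes 120 N, or if a joint passes its speed limit or range.

### The arm

A 6-joint arm with a two-finger parallel gripper is mounted at the origin on the work surface. World frame = base frame: x ahead of the robot, y to its left, z up, the work surface at z = 0. Lengths are in m, angles in rad, forces in N, time in s.
With the tool pointing down it reaches from about 0.35 to 0.925 m from the base axis. Payload 6.4 kg.
Tool frame: the origin (TCP) lies midway between the tips of the shut fingers; the grasp point (between the pads) lies 19 mm behind it; z points along the fingers, y is the direction in which the jaws open and shut (so a half turn about z gives the same grasp; the last joint's range is limited). The gripper opens to 94 mm and grips with 3 to 60 N. Pads are 16 mm wide; open, the fingers measure 119 mm over their backs; the gripper's body (75 mm by 177 mm) begins 78 mm behind the grasp point.
Start: joints at [-1.327, 0.245, 1.558, -0, 1.339, -0.174], TCP at [0.264, -0.594, 0.205] pointing down, gripper open.
Joint ranges: [-3.13, 3.13], [-1.02, 2.26], [0.13, 2.54], [-0.95, 4.09], [0.21, 2.88], [-2.74, 2.74]. Speed limits (rad/s): [2.57, 2.57, 3.14, 3.14, 3.14, 3.14].

### API

Orientations are given as a unit quaternion [w, x, y, z].
In Python, from station import read_state, grab_frame, job_done, look_for, spot_point gives the robot as it stands. The module is installed in compiled form; this text tells all that it offers.
- The arm moves only by the tool move_arm, never from a script. Its argument "rows" is a list of rows, each a list of 4 numbers: the shift along the tool's x, y, z in mm, then the turn about the tool's z in degrees. A call has 1 to 5 rows; each row shifts and turns the commanded pose from where the row before left it, along the tool's axes as they then stand; what a row does not reach is not made up. A row lasts 1/12 s, in which the tool goes at most 41.7 mm and 7.16 degrees, less where a joint would pass 70% of its speed; a pose out of reach is approached as far as the arm can. A call with a gripper value outside its range is refused whole. "grip" is the opening, from 0 (shut) to 1 (fully open), set as the call begins (left out, the last holds). The fingers move at their own pace and stop on an object; "squeeze" is the grip in N (left out, the last holds). Time passes only in rows, so rows that do not move let the fingers close. It gives the time, the measured TCP pose, the force and the opening at its end, in the units of the state.
- read_state(): the state, without advancing time (a new reading comes with each control period).
- grab_frame(name): name is "scene" or "top" or "wrist"; returns a dict with "image" (480x640x3 uint8, blue, green, red), "fx", "fy", "cx", "cy" (pixels), "rvec" (rotation vector, rad) and "tvec" (3), from world to camera coordinates, as OpenCV has them; the wrist camera has in their place "tool_from_camera" (4x4, takes a point from camera to tool coordinates, whose origin is the TCP and whose axes are the flange's). Camera axes: x right, y down, z forward; pixel columns grow to the right and rows downward; lengths in m; the calibration is good to about 2 mm. A picture is of the moment at which its call begins: read the wrist's pose just before it. There is no depth.
- job_done(): hands the job in, once; it reports no verdict.
Trained networks look in the newest picture that a camera, given by its name, has taken for a name from the list of things; names that differ only in an ending like _2 or _b are one class to them, and where a whole thing is asked for, a point or a joint stands for the part that bears it (a point fixed in the world has none). Each returns a list of dicts, best first, with "p" (0 to 1); they miss things now and then, are a little off and sometimes report something else, mostly with a low value. They report only what shows in the picture. A call takes as long as a camera call.
- look_for(camera, name): "xyz" ([x, y, z] in m, in the coordinates of the camera as it stood for that picture, good to about 4 mm: the middle of the surface that is visible of it).
- spot_point(camera, name): "xyz" ([x, y, z] in m, in the coordinates of the camera as it stood for that picture, good to about 4 mm: a listed point, or the origin of a listed thing).
The state is a dict: "clock": time; "joint_positions": joint angles; "joint_velocities": joint speeds; "joint_torque": joint torques, N m; "ee_pos": TCP position; "ee_rot": TCP orientation; "wrist_force": force on the tool from outside, world axes, zero at the start; "wrist_torque": the same for the moment, N m; "gripper_width": opening from 0.0 (shut) to 1.0 (fully open).
Only numpy, scipy, OpenCV 4.12 (cv2) and the standard library are available. Lean on these libraries where they do the work, as an engineer would, in place of code of your own. Each camera call takes 0.05 s, during which the arm holds its last target.

## Working session

There is one attempt and no reset: what is moved stays moved. The work goes in short steps, Python scripts to look and compute and a tool call to move; the robot and the scene stay as the last step left them, time stands still between calls to the robot, and variables do not carry over. Pictures are saved under pics/ and viewed, and the job is handed in when it is done.

Besides the shell and the picture viewer there is one more tool, called after "Emit:" as name(argument=value, ...) on one line, values as JSON. move_arm: Moves the arm, as the interface text tells. Its arguments: {"type":"object","properties":{"rows":{"type":"array","items":{"type":"array","items":{"type":"number"}}},"grip":{"type":"number"},"squeeze":{"type":"number"}},"required":["rows"]}

```bash
mkdir -p pics
cat > h.py <<'E'
import numpy as np, cv2
from scipy.spatial.transform import Rotation as R
from station import read_state, grab_frame, job_done, look_for, spot_point
def w_from_c(f,st=None):
    T=np.eye(4)
    if "rvec" in f:
        Rm=cv2.Rodrigues(np.array(f["rvec"],float))[0]; t=np.array(f["tvec"],float).ravel()
        T[:3,:3]=Rm.T; T[:3,3]=-Rm.T@t; return T
    q=st["ee_rot"]; T[:3,:3]=R.from_quat([q[1],q[2],q[3],q[0]]).as_matrix(); T[:3,3]=st["ee_pos"]
    return T@np.array(f["tool_from_camera"])
def spot(cam,T,name,fn=spot_point,n=2):
    for d in fn(cam,name)[:n]:
        p=T@np.append(d["xyz"],1); print(cam,fn.__name__,name,np.round(p[:3]*1000,1),round(d["p"],2))
E
python3 - <<'E'
from h import *
st=read_state(); print(st)
for c in ["scene","top"]:
    f=grab_frame(c); cv2.imwrite(f"pics/{c}0.png",f["image"]); T=w_from_c(f); print(c,f["fx"],np.round(T,3))
    for n in ["cradle","cutter","bar_center","bar_rough","offcut1_center","offcut2_center","offcut3_center","bin","jar","stamp","amber","beaker"]:
        spot(c,T,n,n=3 if 'off' in n else 1)
E
```

```text
{'clock': 0.0, 'joint_positions': array([-1.32706977e+00,  2.45771465e-01,  1.55903580e+00,  1.60968495e-06,
        1.33869279e+00, -1.74098722e-01]), 'joint_velocities': array([ 0.00101889,  0.00050269, -0.00148467,  0.00172161,  0.00042853,
       -0.00181871]), 'joint_torque': array([-3.41949317e-04, -4.15831304e+01, -3.14607954e+01,  6.85022492e-02,
        3.32222460e-02, -1.34551551e-04]), 'ee_pos': array([ 0.26360961, -0.59347703,  0.20436091]), 'ee_rot': array([-9.53149768e-04,  9.78256601e-01,  2.07396029e-01, -3.24127323e-05]), 'wrist_force': array([-0.79063587, -0.51688917,  0.37128606]), 'wrist_torque': array([-0.03514694,  0.01067077, -0.06106617]), 'gripper_width': 1.0019634678977325}
scene 494.5639235648816 [[-0.64   0.65  -0.409  0.957]
 [ 0.768  0.543 -0.339  0.295]
 [ 0.002 -0.532 -0.847  0.804]
 [ 0.     0.     0.     1.   ]]
scene call cradle [597.2 100.5  14.4] 0.66
scene call bar_center [593.3  98.1  40.3] 0.97
scene call bar_rough [598.5 102.   14.6] 0.64
scene call offcut1_center [692.8 -11.3  23.4] 0.82
scene call offcut2_center [498.6   5.8  28.2] 0.49
scen
[... 230 characters left out ...]
 [687.  323.9  -2.1] 0.67
top 453.53133263358376 [[-0.001 -0.982  0.188  0.443]
 [-0.999  0.009  0.042 -0.019]
 [-0.043 -0.188 -0.981  0.891]
 [ 0.     0.     0.     1.   ]]
top call cradle [692.5  -9.2  23.2] 0.63
top call cutter [5.93e+02 4.15e+01 4.00e-01] 0.7
top call bar_center [593.1  98.1  43.1] 0.7
top call bar_rough [543.  100.1  36.5] 0.58
top call offcut1_center [692.3  -9.2  25.4] 0.82
top call offcut2_center [589.6  -3.6  23.3] 0.55
top call offcut3_center [498.8   5.   24. ] 0.81
top call bin [487.3 323.3  -1.5] 0.66
top call jar [729.  106.9  15.2] 0.68
top call stamp [ 687.8 -325.7    3.8] 0.65
top call amber [ 686.8 -326.6    2.7] 0.9
top call beaker [478.1  98.6  19.8] 0.65
```

View pics/scene0.png

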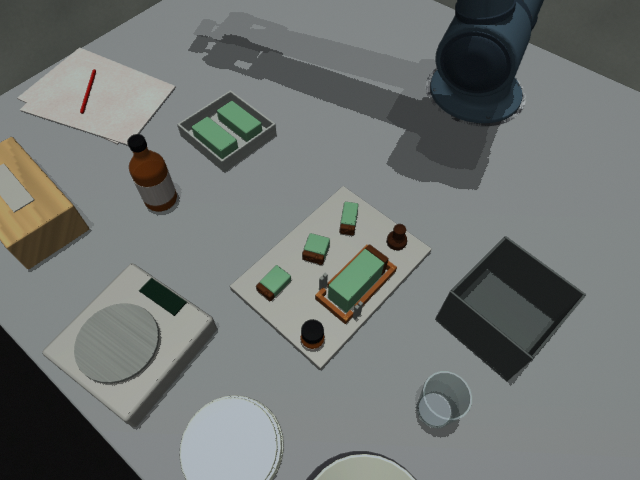

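View pics/top0.png

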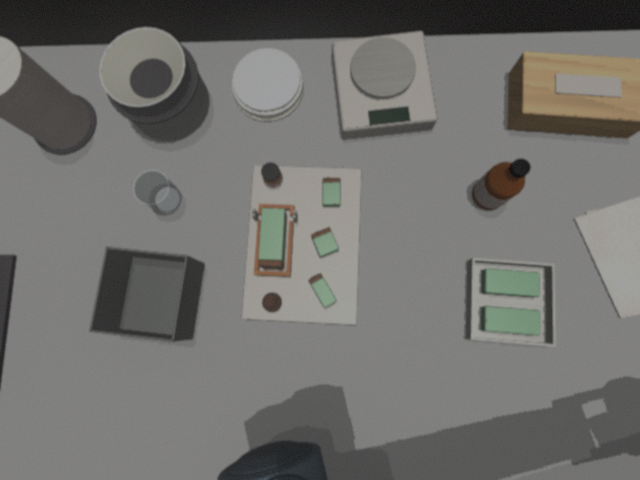

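The pictures show the board in the middle. The cradle with the bar is at about (272,240) in the top view, brown end towards the robot, with the uprights at about (257,215) and (293,215). The offcuts are at (332,192), (325,242) and (322,291), the bin at (150,293) and the beaker at (158,190). The networks mostly agree on positions, but the top camera's stamp and beaker hits landed on the wrong objects. Next I'll measure the offcuts' orientation.

```bash
cat >> h.py <<'E'
def pix2plane(f,T,uv,z):
    d=T[:3,:3]@np.array([(uv[0]-f["cx"])/f["fx"],(uv[1]-f["cy"])/f["fy"],1.0]); o=T[:3,3]
    return o+d*(z-o[2])/d[2]
def yaw(st):
    q=st["ee_rot"]; m=R.from_quat([q[1],q[2],q[3],q[0]]).as_matrix(); return np.degrees(np.arctan2(m[1,0],m[0,0]))
def go(x,y,z,yw=None,st=None,vmax=40):
    st=st or read_state(); p=np.array(st["ee_pos"])*1000; y0=yaw(st)
    yw=y0 if yw is None else yw
    d=np.array([x,y,z])-p; dy=(yw-y0+180)%360-180
    n=int(max(np.ceil(np.linalg.norm(d)/vmax),np.ceil(abs(dy)/7)))
    print("t",round(st["clock"],2),"at",np.round(p,1),"yaw",round(y0,1),"q",np.round(st["joint_positions"],2),"F",np.round(st["wrist_force"],1),"w",round(st["gripper_width"],3))
    print("world d",np.round(d,1),"turn",round(-dy,1),"rows",n)
    for k in range(n):
        a=np.radians(y0+dy*k/n); s=d/n
        print([round(s[0]*np.cos(a)+s[1]*np.sin(a),1),round(s[0]*np.sin(a)-s[1]*np.cos(a),1),round(-s[2],1),round(-dy/n,2)],end=", " if (k+1)%5 else "\n")
    print()
def greens(f,T,z):
    im=f["image"]; hsv=cv2.cvtColor(im,cv2.COLOR_BGR2HSV)
    g=cv2.inRange(hsv,(50,50,60),(90,255,255))
    for c in cv2.findContours(g,cv2.RETR_EXTERNAL,cv2.CHAIN_APPROX_NONE)[0]:
        if cv2.contourArea(c)<80: continue
        P=np.array([pix2plane(f,T,u,z)[:2]*1000 for u in c[:,0,:]],np.float32)
        (cx,cy),(w,h),a=cv2.minAreaRect(P)
        if w<h: w,h,a=h,w,a+90
        print("px",c[:,0].mean(0).round(),"world",round(cx,1),round(cy,1),"L,W",round(w,1),round(h,1),"long-axis deg",round((a+90)%180-90,1))
E
python3 - <<'E'
from h import *
f=grab_frame("top"); T=w_from_c(f); greens(f,T,.037)
f=grab_frame("wrist"); print(np.round(f["tool_from_camera"],3),f["fx"])
go(560,10,320,0)
E
```

```text
px [525. 321.] world 441.8 -362.1 L,W 50.3 39.3 long-axis deg 83.5
px [522. 287.] world 510.2 -365.2 L,W 56.1 42.0 long-axis deg 85.3
[[-0.    -0.972 -0.236  0.068]
 [ 1.    -0.    -0.     0.   ]
 [ 0.    -0.236  0.972 -0.181]
 [ 0.     0.     0.     1.   ]] 367.20110976389617
t 1.4 at [ 263.8 -594.1  205.4] yaw 23.9 q [-1.33  0.25  1.56  0.    1.34 -0.17] F [ 0.2  0.4 -0.8] w 0.999
world d [296.2 604.1 114.6] turn 23.9 rows 18
[np.float64(28.7), np.float64(-24.0), np.float64(-6.4), np.float64(1.33)], [np.float64(28.1), np.float64(-24.7), np.float64(-6.4), np.float64(1.33)], [np.float64(27.5), np.float64(-25.3), np.float64(-6.4), np.float64(1.33)], [np.float64(26.9), np.float64(-25.9), np.float64(-6.4), np.float64(1.33)], [np.float64(26.3), np.float64(-26.5), np.float64(-6.4), np.float64(1.33)]
[np.float64(25.7), np.float64(-27.2), np.float64(-6.4), np.float64(1.33)], [np.float64(25.1), np.float64(-27.7), np.float64(-6.4), np.float64(1.33)], [np.float64(24.4), np.float64(-28.3), np.float64(-6.4), np.float64(1.33)], [np.float64(23.7), np.float64(-28.9), np.float64(-6.4), np.float64(1.33)], [np.float64(23.1), np.float64(-29.4), np.float64(-6.4), np.float64(1.33)]
[np.float64(22.4), np.float64(-29.9), np.float64(-6.4), np.float64(1.33)], [np.float64(21.7), np.float64(-30.5), np.float64(-6.4), np.float64(1.33)], [np.float64(21.0), np.float64(-31.0), np.float64(-6.4), np.float64(1.33)], [np.float64(20.2), np.float64(-31.4), np.float64(-6.4), np.float64(1.33)], [np.float64(19.5), np.float64(-31.9), np.float64(-6.4), np.float64(1.33)]
[np.float64(18.8), np.float64(-32.3), np.float64(-6.4), np.float64(1.33)], [np.float64(18.0), np.float64(-32.8), np.float64(-6.4), np.float64(1.33)], [np.float64(17.2), np.float64(-33.2), np.float64(-6.4), np.float64(1.33)],
```

Emit:
move_arm(rows=[[30,-24,-5,1.33],[29.5,-24.5,-5,1.33],[29,-25,-5,1.33],[28.5,-25.5,-5,1.33],[28,-26,-5,1.33]])

```text
clock: 1.82
ee_pos: [0.354, -0.4233, 0.2307]
ee_rot: [0.0, 0.989, 0.149, 0.0]
wrist_force: [0.5, 0.1, -0.3]
gripper_width: 0.998
```

Emit:
move_arm(rows=[[27.5,-26.5,-5,1.33],[27,-27,-5,1.33],[26.5,-28,-5,1.33],[26,-28.5,-5,1.33],[25.5,-29,-5,1.33]])

```text
clock: 2.23
ee_pos: [0.4472, -0.2552, 0.256]
ee_rot: [0.0, 0.996, 0.092, 0.0]
wrist_force: [0.9, -0.7, 0.1]
gripper_width: 0.999
```

Emit:
move_arm(rows=[[25,-29.5,-5,1.33],[24.5,-30,-5,1.33],[24,-30.5,-5,1.33],[23,-31,-5,1.33],[22,-31.5,-5,1.33]])

```text
clock: 2.65
ee_pos: [0.5436, -0.0874, 0.281]
ee_rot: [0.0, 0.999, 0.034, 0.0]
wrist_force: [-0.2, -0.7, -0.1]
gripper_width: 1.001
```

Emit:
move_arm(rows=[[21,-32,-3,1.33],[20,-32.5,0,1.33],[18,-30,0,1.33],[9,-15,0,0],[0,0,0,0]])

```text
clock: 3.07
ee_pos: [0.6073, 0.0259, 0.2832]
ee_rot: [-0.0, 1.0, 0.002, 0.0]
wrist_force: [0.3, -0.6, 0.4]
gripper_width: 0.999
```

Run:
```python
from h import *
st=read_state(); f=grab_frame("wrist"); T=w_from_c(f,st); cv2.imwrite("pics/w1.png",f["image"])
print(np.round(st["ee_pos"],3),yaw(st),st["clock"],np.round(st["joint_velocities"],3)); greens(f,T,.037)
for n in ["cradle","bar_center","bar_rough","offcut1_center","offcut2_center","offcut3_center"]: spot("wrist",T,n,n=3)
```

```text
[0.607 0.026 0.283] 0.24722877716366315 3.0667 [-0.06  -0.031  0.035 -0.028  0.008 -0.038]
px [340. 297.] world 496.1 1.6 L,W 51.9 29.0 long-axis deg 30.1
px [611. 279.] world 518.8 -330.6 L,W 83.1 50.2 long-axis deg 85.4
px [344. 225.] world 587.6 -1.8 L,W 38.9 37.1 long-axis deg -67.8
px [256. 213.] world 599.6 102.3 L,W 107.4 48.0 long-axis deg -2.9
px [356. 137.] world 688.1 -12.5 L,W 44.5 35.3 long-axis deg -0.5
wrist call cradle [599.3 100.8  40.9] 0.23
wrist call bar_center [598.3 101.3  41.5] 0.85
wrist call bar_center [699.4 -12.1  28.6] 0.68
wrist call bar_rough [543.1 102.7  42.5] 0.96
wrist call bar_rough [598.2  98.1  40.6] 0.7
wrist call offcut1_center [701.4  -9.   27.5] 0.81
wrist call offcut2_center [593.3   2.   26.3] 0.95
wrist call offcut3_center [500.5   6.2  28.4] 0.66
```

View pics/w1.png

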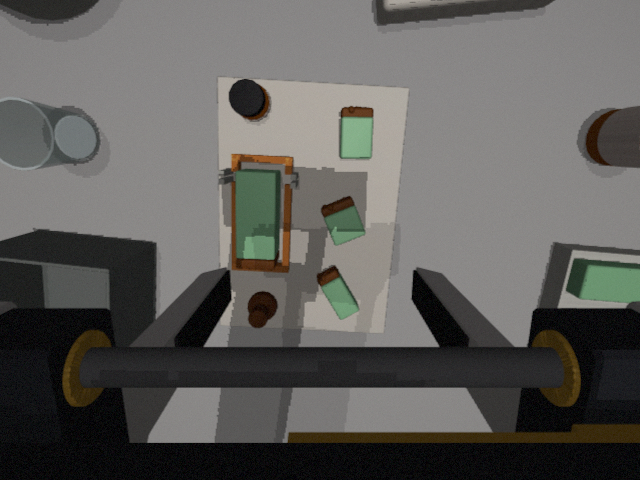

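The wrist view shows offcut1 at (356,133), offcut2 at (343,221) and offcut3 at (338,293). The bar is at (256,213), brown end at the bottom, with the stamp at (261,305) and the jar at (247,98). The fitted positions and yaws (0°, 22° and 30°) agree with the networks. I'll start with offcut3.

```bash
sed -i 's/print(\[round(s\[0\]\*np.cos(a)+s\[1\]\*np.sin(a),1),round(s\[0\]\*np.sin(a)-s\[1\]\*np.cos(a),1),round(-s\[2\],1),round(-dy\/n,2)\]/print([float(round(v,1)) for v in (s[0]*np.cos(a)+s[1]*np.sin(a),s[0]*np.sin(a)-s[1]*np.cos(a),-s[2],-dy\/n)]/' h.py
python3 -c "
from h import *
go(500,4.5,80,30)"
```

```text
t 3.42 at [606.1  21.7 283.6] yaw -0.1 q [-0.15  0.09  1.59 -0.    1.46  1.42] F [ 0.2 -0.3 -0.3] w 0.997
world d [-106.1  -17.2 -203.6] turn -30.1 rows 6
[-17.7, 2.9, 33.9, -5.0], [-17.9, 1.3, 33.9, -5.0], [-17.9, -0.2, 33.9, -5.0], [-17.8, -1.8, 33.9, -5.0], [-17.6, -3.3, 33.9, -5.0]
[-17.2, -4.9, 33.9, -5.0],
```

Emit:
move_arm(rows=[[-17.7,3,34,-5],[-18,1.3,34,-5],[-18,0,34,-5],[-18,-2,34,-5],[-17.5,-3.5,34,-5]], grip=0.75)

```text
clock: 3.83
ee_pos: [0.5165, 0.0076, 0.1123]
ee_rot: [0.0, 0.976, 0.218, 0.0]
wrist_force: [-0.4, -0.2, 0.2]
gripper_width: 0.754
```

Emit:
move_arm(rows=[[-17,-5,34,-5],[0,0,10,0],[0,0,10,0],[0,0,0,0]])

```text
clock: 4.17
ee_pos: [0.5006, 0.0054, 0.0591]
ee_rot: [-0.0, 0.966, 0.258, -0.0]
wrist_force: [0.1, 0.7, 0.2]
gripper_width: 0.752
```

Run:
```python
from h import *
st=read_state(); f=grab_frame("wrist"); T=w_from_c(f,st); cv2.imwrite("pics/w2.png",f["image"])
greens(f,T,.039); spot("wrist",T,"offcut3_center")
go(500,4.5,18,30)
```

```text
px [321. 279.] world 495.4 2.6 L,W 51.0 27.2 long-axis deg 30.5
px [412. 141.] world 586.9 -0.5 L,W 41.4 37.2 long-axis deg -67.5
px [524.  19.] world 663.7 -18.1 L,W 35.3 17.2 long-axis deg -60.2
px [240.  44.] world 588.0 103.6 L,W 69.6 59.2 long-axis deg -2.4
wrist call offcut3_center [501.    4.   28.5] 0.98
t 4.27 at [502.6   5.2  61.4] yaw 29.9 q [-0.22  0.09  2.03  0.    1.02  0.83] F [ 1.1 -0.4  0.3] w 0.749
world d [ -2.6  -0.7 -43.4] turn -0.1 rows 2
[-1.3, -0.3, 21.7, -0.0], [-1.3, -0.3, 21.7, -0.0],
```

View pics/w2.png

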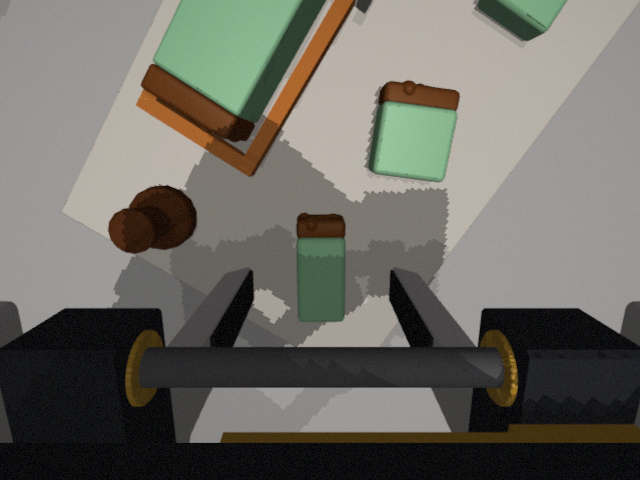

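The offcut (321,265) sits between the fingers and lines up with them, so I'll descend and grip.

Emit:
move_arm(rows=[[-0.5,0,16,0],[-0.5,0,16,0],[0,0,9,0],[0,0,0,0]])

```text
clock: 4.6
ee_pos: [0.4996, 0.0053, 0.0182]
ee_rot: [-0.0, 0.966, 0.259, -0.0]
wrist_force: [-1.0, -0.4, -0.3]
gripper_width: 0.751
```

Emit:
move_arm(rows=[[0,0,0,0],[0,0,0,0],[0,0,0,0],[0,0,0,0]], grip=0, squeeze=20)

```text
clock: 4.93
ee_pos: [0.5001, 0.0051, 0.0194]
ee_rot: [0.0, 0.966, 0.259, 0.001]
wrist_force: [-0.6, 0.9, 0.3]
gripper_width: 0.503
```

```bash
python3 -c "
from h import *
go(485,310,180,30)"
```

```text
t 4.93 at [500.1   5.1  19.4] yaw 30.0 q [-0.22  0.16  2.04  0.    0.94  0.83] F [-0.6  0.9  0.3] w 0.503
world d [-15.1 304.9 160.6] turn -0.0 rows 9
[15.5, -30.2, -17.8, -0.0], [15.5, -30.2, -17.8, -0.0], [15.5, -30.2, -17.8, -0.0], [15.5, -30.2, -17.8, -0.0], [15.5, -30.2, -17.8, -0.0]
[15.5, -30.2, -17.8, -0.0], [15.5, -30.2, -17.8, -0.0], [15.5, -30.2, -17.8, -0.0], [15.5, -30.2, -17.8, -0.0],
```

Emit:
move_arm(rows=[[0,0,0,0],[0,0,0,0],[0,0,0,0],[0,0,0,0]])

```text
clock: 5.27
ee_pos: [0.4993, 0.0052, 0.0187]
ee_rot: [0.0, 0.966, 0.259, 0.0]
wrist_force: [-0.2, 0.3, 2.5]
gripper_width: 0.296
```

Emit:
move_arm(rows=[[0,0,-20,0],[0,0,-35,0],[0,0,-38,0],[0,0,-38,0],[0,-10,-30,0]])

```text
clock: 5.68
ee_pos: [0.4952, 0.0131, 0.1826]
ee_rot: [0.001, 0.966, 0.258, 0.001]
wrist_force: [1.1, -0.1, 0.0]
gripper_width: 0.297
```

```bash
python3 -c "
from h import *
go(464,322,155,0)"
```

```text
t 5.68 at [495.2  13.1 182.6] yaw 29.9 q [-0.2  -0.1   1.97 -0.    1.27  0.85] F [ 1.1 -0.1  0. ] w 0.297
world d [-31.2 308.9 -27.6] turn 29.9 rows 8
[15.9, -35.4, 3.4, 3.7], [13.5, -36.4, 3.4, 3.7], [11.1, -37.2, 3.4, 3.7], [8.7, -37.8, 3.4, 3.7], [6.2, -38.3, 3.4, 3.7]
[3.7, -38.6, 3.4, 3.7], [1.2, -38.8, 3.4, 3.7], [-1.4, -38.8, 3.4, 3.7],
```

Emit:
move_arm(rows=[[16,-35,3,3.7],[13.5,-36,3,3.7],[11,-37,3,3.7],[8.5,-38,3,3.7],[6,-38,3,3.7]])

```text
clock: 6.1
ee_pos: [0.4736, 0.2076, 0.1644]
ee_rot: [-0.0, 0.995, 0.098, 0.0]
wrist_force: [0.6, 0.2, -1.1]
gripper_width: 0.294
```

Emit:
move_arm(rows=[[3.5,-38.5,3,3.7],[1,-38.5,3,3.7],[-1.5,-30,3,3.7],[0,-10,0,0],[0,0,0,0]])

```text
clock: 6.52
ee_pos: [0.4614, 0.3239, 0.155]
ee_rot: [0.0, 1.0, 0.006, -0.0]
wrist_force: [0.4, -0.6, -0.0]
gripper_width: 0.298
```

Run:
```python
from h import *
st=read_state(); f=grab_frame("wrist"); T=w_from_c(f,st); cv2.imwrite("pics/w3.png",f["image"])
spot("wrist",T,"bin"); spot("wrist",T,"offcut3_center"); go(464,322,50,0)
f=grab_frame("top"); T=w_from_c(f); spot("top",T,"bin")
```

```text
wrist call bin [486.6 324.    3.5] 0.61
wrist call offcut3_center [458.1 323.2 166. ] 0.92
t 6.67 at [462.4 321.1 155.4] yaw 0.4 q [ 0.41  0.09  1.82 -0.    1.22  1.97] F [ 0.1 -0.1  0.1] w 0.295
world d [   1.6    0.9 -105.4] turn 0.4 rows 3
[0.5, -0.3, 35.1, 0.1], [0.5, -0.3, 35.1, 0.1], [0.5, -0.3, 35.1, 0.1], 
top call bin [489.2 325.4  -1.3] 0.78
```

View pics/w3.png

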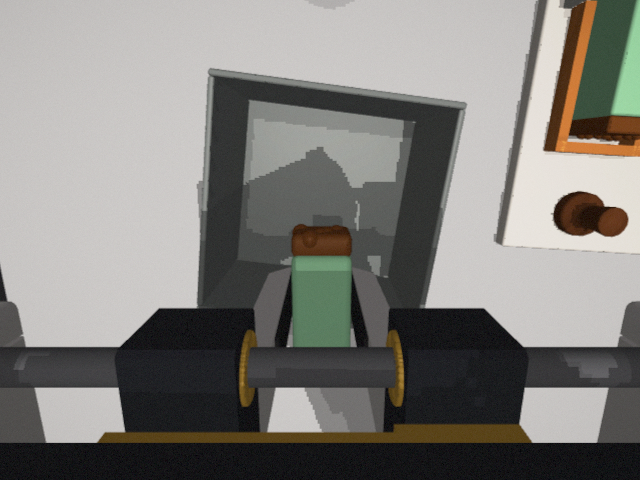

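The offcut is held above the bin (rim corners at about (210,72) and (464,104)). I'll lower it and let go.

Emit:
move_arm(rows=[[3,0,35,0],[3,0,35,0],[2,0,30,0],[0,0,9,0],[0,0,0,0]])

```text
clock: 7.18
ee_pos: [0.4683, 0.3205, 0.0438]
ee_rot: [0.001, 1.0, 0.003, -0.003]
wrist_force: [-1.0, 0.2, -1.4]
gripper_width: 0.296
```

Emit:
move_arm(rows=[[0,0,0,0],[0,0,0,0],[0,0,0,0]], grip=0.55)

```text
clock: 7.43
ee_pos: [0.4718, 0.323, 0.0491]
ee_rot: [-0.001, 1.0, 0.003, 0.002]
wrist_force: [-0.5, 0.6, 0.2]
gripper_width: 0.477
```

Emit:
move_arm(rows=[[0,0,-30,0],[0,0,-40,0],[0,0,-40,0],[0,0,-20,0]])

```text
clock: 7.77
ee_pos: [0.4727, 0.3237, 0.1839]
ee_rot: [-0.002, 1.0, 0.004, 0.005]
wrist_force: [-0.5, 0.7, 0.1]
gripper_width: 0.553
```

```bash
python3 -c "
from h import *
go(592,1,120,22)"
```

```text
t 7.77 at [472.7 323.7 183.9] yaw 0.4 q [0.4  0.08 1.78 0.   1.27 1.97] F [-0.5  0.7  0.1] w 0.553
world d [ 119.3 -322.7  -63.9] turn -21.6 rows 9
[13.0, 36.0, 7.1, -2.4], [11.5, 36.5, 7.1, -2.4], [9.9, 36.9, 7.1, -2.4], [8.4, 37.3, 7.1, -2.4], [6.8, 37.6, 7.1, -2.4]
[5.2, 37.9, 7.1, -2.4], [3.6, 38.1, 7.1, -2.4], [2.1, 38.2, 7.1, -2.4], [0.5, 38.2, 7.1, -2.4],
```

Emit:
move_arm(rows=[[13,36,6,-2.4],[11.5,36.5,6,-2.4],[10,37,6,-2.4],[8.5,37,7,-2.4],[7,37.5,8,-2.4]], grip=0.75)

```text
clock: 8.18
ee_pos: [0.538, 0.142, 0.1457]
ee_rot: [0.0, 0.994, 0.109, 0.002]
wrist_force: [1.1, 0.3, -0.5]
gripper_width: 0.75
```

Emit:
move_arm(rows=[[5,38,10,-2.4],[3.5,38,15,-2.4],[2,36,20,-2.4],[0,25,25,-2.4],[0,0,15,0]])

```text
clock: 8.6
ee_pos: [0.5855, 0.0098, 0.0587]
ee_rot: [0.001, 0.982, 0.189, 0.001]
wrist_force: [-0.4, 0.8, -0.3]
gripper_width: 0.746
```

Emit:
move_arm(rows=[[0,0,0,0],[0,0,0,0]])

```text
clock: 8.77
ee_pos: [0.5838, 0.0141, 0.0592]
ee_rot: [-0.0, 0.982, 0.191, 0.0]
wrist_force: [-0.3, 1.0, 0.8]
gripper_width: 0.747
```

Run:
```python
from h import *
st=read_state(); f=grab_frame("wrist"); T=w_from_c(f,st); cv2.imwrite("pics/w4.png",f["image"])
greens(f,T,.039); spot("wrist",T,"offcut2_center")
go(592,1,18.5,22)
```

```text
px [348. 273.] world 588.1 -1.6 L,W 39.1 37.0 long-axis deg -68.0
px [184. 184.] world 596.5 103.4 L,W 112.3 58.6 long-axis deg -2.4
px [435. 116.] world 686.6 -10.9 L,W 45.3 36.6 long-axis deg -0.6
wrist call offcut2_center [596.    1.1  30.6] 0.76
wrist call offcut2_center [596.2  96.5  17.9] 0.56
t 8.87 at [584.9  14.7  60.6] yaw 22.1 q [-0.17  0.27  1.82  0.    1.05  1.02] F [-0.2 -0.1 -0.4] w 0.749
world d [  7.1 -13.7 -42.1] turn 0.1 rows 2
[0.7, 7.7, 21.1, 0.0], [0.7, 7.7, 21.1, 0.0],
```

View pics/w4.png

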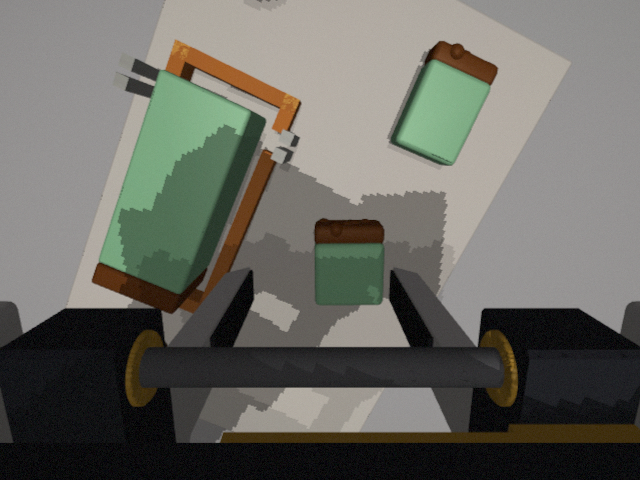

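Offcut2 is at (349,263), about 14 mm off centre along the jaws. I'll shift sideways first, then descend.

Emit:
move_arm(rows=[[1,10,0,0],[0.5,5,10,0],[0,0,16,0],[0,0,12,0],[0,0,4,0]])

```text
clock: 9.28
ee_pos: [0.5896, 0.0009, 0.0151]
ee_rot: [-0.0, 0.982, 0.191, -0.002]
wrist_force: [-11.1, 1.0, 30.1]
gripper_width: 0.748
```

Emit:
move_arm(rows=[[0,0,0,0],[0,0,0,0],[0,0,0,0],[0,0,0,0],[0,0,0,0]], grip=0)

```text
clock: 9.7
ee_pos: [0.5907, 0.0009, 0.0165]
ee_rot: [0.0, 0.982, 0.191, 0.0]
wrist_force: [-0.1, -0.6, -0.9]
gripper_width: 0.431
```

Emit:
move_arm(rows=[[0,0,0,0],[0,0,0,0]])

```text
clock: 9.87
ee_pos: [0.5907, 0.0008, 0.0165]
ee_rot: [0.0, 0.982, 0.191, 0.0]
wrist_force: [0.6, -0.6, -0.1]
gripper_width: 0.422
```

Emit:
move_arm(rows=[[0,0,-20,0],[0,0,-35,0],[0,0,-40,0],[0,0,-40,0],[0,-10,-30,0]])

```text
clock: 10.28
ee_pos: [0.5882, 0.009, 0.1852]
ee_rot: [0.001, 0.982, 0.19, 0.002]
wrist_force: [0.8, 0.6, -0.8]
gripper_width: 0.427
```

```bash
python3 -c "
from h import *
go(512,318,155,0)"
```

```text
t 10.28 at [588.2   9.  185.2] yaw 21.9 q [-0.18  0.12  1.74 -0.    1.28  1.01] F [ 0.8  0.6 -0.8] w 0.427
world d [-76.2 309.  -30.2] turn 21.9 rows 8
[5.6, -39.4, 3.8, 2.7], [3.7, -39.6, 3.8, 2.7], [1.8, -39.7, 3.8, 2.7], [-0.1, -39.8, 3.8, 2.7], [-2.0, -39.7, 3.8, 2.7]
[-3.9, -39.6, 3.8, 2.7], [-5.8, -39.4, 3.8, 2.7], [-7.7, -39.0, 3.8, 2.7],
```

Emit:
move_arm(rows=[[5.5,-39,3,2.7],[3.5,-39,3,2.7],[2,-39,3,2.7],[0,-39,3,2.7],[-2,-39,3,2.7]])

```text
clock: 10.7
ee_pos: [0.5389, 0.2015, 0.1665]
ee_rot: [-0.0, 0.997, 0.073, 0.0]
wrist_force: [0.9, 0.1, -0.1]
gripper_width: 0.422
```

Emit:
move_arm(rows=[[-4,-39,3,2.7],[-6,-39,3,2.7],[-7.5,-28,3,2.7],[0,-10,0,0],[0,0,0,0]])

```text
clock: 11.12
ee_pos: [0.5102, 0.3155, 0.1572]
ee_rot: [0.0, 1.0, 0.006, -0.0]
wrist_force: [-0.1, -0.7, -0.3]
gripper_width: 0.427
```

Run:
```python
from h import *
go(512,319,52,0)
```

```text
t 11.12 at [510.2 315.5 157.2] yaw 0.6 q [0.36 0.18 1.73 0.   1.24 1.92] F [-0.1 -0.7 -0.3] w 0.427
world d [   1.8    3.5 -105.2] turn 0.6 rows 3
[0.6, -1.2, 35.1, 0.2], [0.6, -1.2, 35.1, 0.2], [0.6, -1.2, 35.1, 0.2],
```

Emit:
move_arm(rows=[[1,-1,35,0],[1,-1,35,0],[0,-2,25,0],[0,0,8,0],[0,0,0,0]])

```text
clock: 11.53
ee_pos: [0.5118, 0.3157, 0.0521]
ee_rot: [0.001, 1.0, 0.003, -0.002]
wrist_force: [0.4, -0.1, -0.1]
gripper_width: 0.427
```

Emit:
move_arm(rows=[[0,0,0,0],[0,0,0,0],[0,0,0,0]], grip=0.65)

```text
clock: 11.78
ee_pos: [0.5149, 0.318, 0.057]
ee_rot: [-0.001, 1.0, 0.003, 0.002]
wrist_force: [0.1, 0.7, 0.1]
gripper_width: 0.601
```

Emit:
move_arm(rows=[[0,0,-30,0],[0,0,-40,0],[0,0,-40,0],[0,0,-25,0],[0,0,0,0]])

```text
clock: 12.2
ee_pos: [0.5174, 0.3194, 0.1992]
ee_rot: [-0.003, 1.0, 0.004, 0.008]
wrist_force: [0.3, -0.4, -0.1]
gripper_width: 0.651
```

Run:
```python
from h import *
st=read_state(); f=grab_frame("wrist"); cv2.imwrite("pics/w5.png",f["image"])
go(694,-11,120,0)
```

```text
t 12.25 at [515.8 318.7 195.4] yaw 0.4 q [ 0.37  0.15  1.69 -0.    1.29  1.93] F [-0.2  0.5  0.2] w 0.651
world d [ 178.2 -329.7  -75.4] turn 0.4 rows 10
[17.6, 33.1, 7.5, 0.0], [17.6, 33.1, 7.5, 0.0], [17.6, 33.1, 7.5, 0.0], [17.7, 33.1, 7.5, 0.0], [17.7, 33.1, 7.5, 0.0]
[17.7, 33.0, 7.5, 0.0], [17.7, 33.0, 7.5, 0.0], [17.8, 33.0, 7.5, 0.0], [17.8, 33.0, 7.5, 0.0], [17.8, 33.0, 7.5, 0.0]
```

View pics/w5.png

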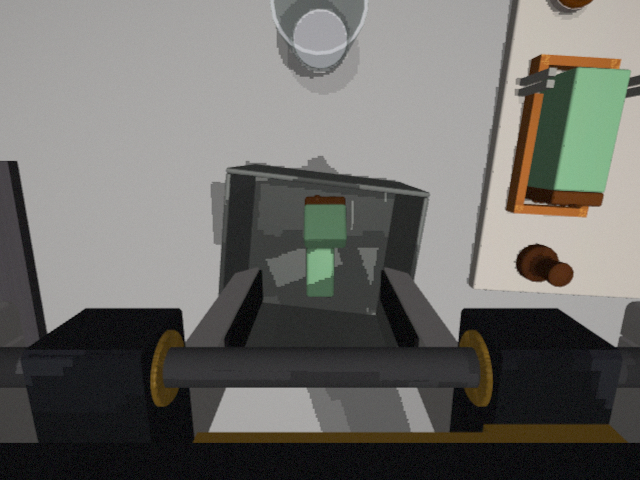

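Two offcuts are in the bin, at (325,220) and (320,270). Next is offcut1.

Emit:
move_arm(rows=[[17.5,33,3,0],[17.5,33,3,0],[17.5,33,3,0],[17.5,33,3,0],[17.5,33,3,0]], grip=0.75)

```text
clock: 12.67
ee_pos: [0.6014, 0.1517, 0.1732]
ee_rot: [0.0, 1.0, 0.004, -0.001]
wrist_force: [0.3, 0.3, -0.3]
gripper_width: 0.75
```

Emit:
move_arm(rows=[[18,33,3,0],[18,33,10,0],[18,33,20,0],[18,33,30,0],[16,30,30,0]])

```text
clock: 13.08
ee_pos: [0.6873, -0.0026, 0.0873]
ee_rot: [0.0, 1.0, 0.003, 0.0]
wrist_force: [0.6, 0.4, 0.1]
gripper_width: 0.751
```

Emit:
move_arm(rows=[[0,0,15,0],[0,0,5,0],[0,0,0,0]])

```text
clock: 13.33
ee_pos: [0.6844, 0.0002, 0.0656]
ee_rot: [-0.001, 1.0, 0.004, -0.003]
wrist_force: [-0.6, 0.9, -0.5]
gripper_width: 0.753
```

Run:
```python
from h import *
st=read_state(); f=grab_frame("wrist"); T=w_from_c(f,st); cv2.imwrite("pics/w6.png",f["image"])
greens(f,T,.035); spot("wrist",T,"offcut1_center")
go(694,-11,20,0)
```

```text
px [169. 316.] world 652.5 97.7 L,W 37.6 27.6 long-axis deg -39.2
px [343. 257.] world 688.5 -13.3 L,W 44.7 35.3 long-axis deg -0.9
wrist call offcut1_center [697.5 -10.5  29.6] 0.69
t 13.43 at [686.6   0.7  69.2] yaw 0.5 q [-0.16  0.47  1.54  0.    1.14  1.4 ] F [ 0.9  0.7 -0.1] w 0.75
world d [  7.4 -11.7 -49.2] turn 0.5 rows 2
[3.6, 5.9, 24.6, 0.2], [3.7, 5.9, 24.6, 0.2],
```

View pics/w6.png

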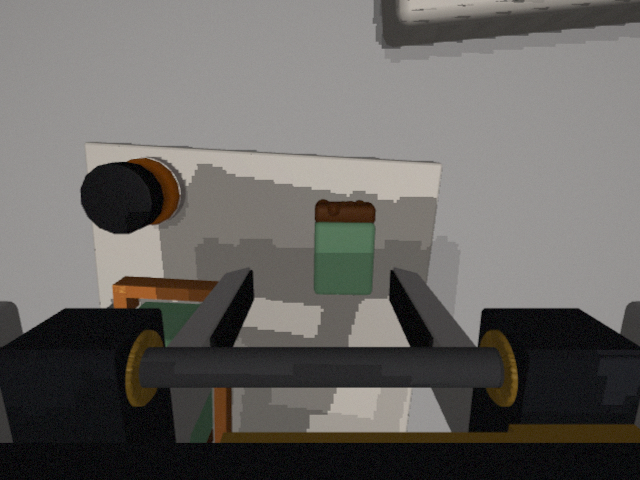

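Offcut1 is at (344,248), 13 mm along the jaws and 8 mm ahead. I'll shift, then descend.

Emit:
move_arm(rows=[[4,6,0,0],[4,7,5,0],[0,0,15,0],[0,0,14,0],[0,0,8,0]])

```text
clock: 13.85
ee_pos: [0.6931, -0.0132, 0.0232]
ee_rot: [-0.0, 1.0, 0.003, -0.002]
wrist_force: [0.8, 0.8, 0.1]
gripper_width: 0.748
```

Emit:
move_arm(rows=[[0,0,3,0],[0,0,0,0]])

```text
clock: 14.02
ee_pos: [0.6932, -0.0131, 0.021]
ee_rot: [-0.0, 1.0, 0.004, -0.002]
wrist_force: [-0.8, 0.2, 0.1]
gripper_width: 0.748
```

```bash
python3 -c "
from h import *
go(694.5,-12.5,18.5,0)"
```

```text
t 14.02 at [693.2 -13.1  21. ] yaw 0.4 q [-0.18  0.55  1.53  0.    1.07  1.38] F [-0.8  0.2  0.1] w 0.748
world d [ 1.3  0.6 -2.5] turn 0.4 rows 1
[1.3, -0.6, 2.5, 0.4],
```

Emit:
move_arm(rows=[[1,0,2,0],[0,0,0,0],[0,0,0,0],[0,0,0,0],[0,0,0,0]], grip=0)

```text
clock: 14.43
ee_pos: [0.696, -0.0135, 0.0218]
ee_rot: [0.0, 1.0, 0.003, 0.0]
wrist_force: [-0.2, 1.0, -0.3]
gripper_width: 0.434
```

Emit:
move_arm(rows=[[0,0,0,0],[0,0,0,0],[0,0,0,0]])

```text
clock: 14.68
ee_pos: [0.696, -0.0135, 0.0218]
ee_rot: [0.0, 1.0, 0.003, 0.0]
wrist_force: [-0.4, 0.5, 1.9]
gripper_width: 0.381
```

Emit:
move_arm(rows=[[0,0,-20,0],[0,0,-35,0],[0,0,-40,0],[0,0,-40,0],[0,-10,-30,0]])

```text
clock: 15.1
ee_pos: [0.6965, -0.0049, 0.1901]
ee_rot: [0.001, 1.0, 0.003, 0.002]
wrist_force: [1.4, 0.5, 0.2]
gripper_width: 0.385
```

```bash
python3 -c "
from h import *
go(490,324,165,0)"
```

```text
t 15.1 at [696.5  -4.9 190.1] yaw 0.3 q [-0.17  0.36  1.44 -0.    1.33  1.4 ] F [1.4 0.5 0.2] w 0.385
world d [-206.5  328.9  -25.1] turn 0.3 rows 10
[-20.5, -33.0, 2.5, 0.0], [-20.5, -33.0, 2.5, 0.0], [-20.5, -33.0, 2.5, 0.0], [-20.5, -33.0, 2.5, 0.0], [-20.5, -33.0, 2.5, 0.0]
[-20.6, -32.9, 2.5, 0.0], [-20.6, -32.9, 2.5, 0.0], [-20.6, -32.9, 2.5, 0.0], [-20.6, -32.9, 2.5, 0.0], [-20.6, -32.9, 2.5, 0.0]
```

Emit:
move_arm(rows=[[-20.5,-33,1,0],[-20.5,-33,1,0],[-20.5,-33,1,0],[-20.5,-33,2,0],[-20.5,-33,2,0]])

```text
clock: 15.52
ee_pos: [0.5907, 0.162, 0.1792]
ee_rot: [-0.0, 1.0, 0.003, 0.0]
wrist_force: [-0.5, 0.6, -1.2]
gripper_width: 0.38
```

Emit:
move_arm(rows=[[-20.5,-33,3,0],[-20.5,-33,3,0],[-20.5,-33,3,0],[-20.5,-33,5,0],[-18,-30,5,0]])

```text
clock: 15.93
ee_pos: [0.4893, 0.3237, 0.1603]
ee_rot: [-0.0, 1.0, 0.004, 0.0]
wrist_force: [0.6, 0.6, -1.2]
gripper_width: 0.379
```

Emit:
move_arm(rows=[[0,0,0,0]])

```text
clock: 16.02
ee_pos: [0.4867, 0.3259, 0.1589]
ee_rot: [-0.0, 1.0, 0.006, -0.002]
wrist_force: [-0.3, 0.0, -1.2]
gripper_width: 0.379
```

```bash
python3 -c "
from h import *
go(490,324,62,0)"
```

```text
t 16.02 at [486.7 325.9 158.9] yaw 0.7 q [0.4  0.14 1.76 0.   1.24 1.95] F [-0.3  0.  -1.2] w 0.379
world d [  3.3  -1.9 -96.9] turn 0.7 rows 3
[1.1, 0.7, 32.3, 0.2], [1.1, 0.7, 32.3, 0.2], [1.1, 0.7, 32.3, 0.2],
```

Emit:
move_arm(rows=[[1,0,32,0],[1,0,32,0],[0,0,25,0],[0,0,8,0],[0,0,0,0]])

```text
clock: 16.43
ee_pos: [0.4913, 0.3209, 0.0608]
ee_rot: [0.001, 1.0, 0.003, -0.002]
wrist_force: [0.3, -0.8, 0.4]
gripper_width: 0.38
```

Emit:
move_arm(rows=[[0,0,0,0],[0,0,0,0],[0,0,0,0]], grip=0.6)

```text
clock: 16.68
ee_pos: [0.4945, 0.3226, 0.0657]
ee_rot: [-0.001, 1.0, 0.003, 0.002]
wrist_force: [-0.1, -0.2, -0.1]
gripper_width: 0.556
```

Emit:
move_arm(rows=[[0,0,-30,0],[0,0,-40,0],[0,0,-40,0],[0,0,-30,0],[0,0,0,0]])

```text
clock: 17.1
ee_pos: [0.4974, 0.324, 0.2137]
ee_rot: [-0.003, 1.0, 0.004, 0.008]
wrist_force: [-0.0, 0.2, 1.6]
gripper_width: 0.598
```

Run:
```python
from h import *
st=read_state(); f=grab_frame("wrist"); cv2.imwrite("pics/w7.png",f["image"])
go(596,101,200,0)
```

```text
t 17.15 at [495.9 323.3 209.9] yaw 0.4 q [ 0.39  0.1   1.71 -0.    1.32  1.95] F [-0.2  0.6 -0.1] w 0.602
world d [ 100.1 -222.3   -9.9] turn 0.4 rows 7
[14.1, 31.9, 1.4, 0.1], [14.1, 31.8, 1.4, 0.1], [14.1, 31.8, 1.4, 0.1], [14.2, 31.8, 1.4, 0.1], [14.2, 31.8, 1.4, 0.1]
[14.2, 31.8, 1.4, 0.1], [14.3, 31.8, 1.4, 0.1],
```

View pics/w7.png

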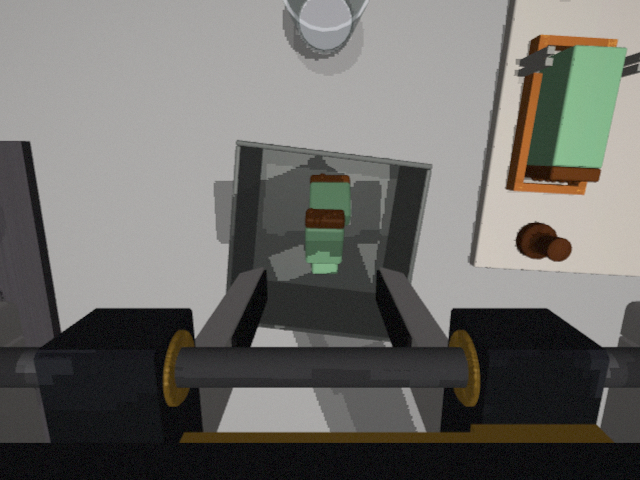

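All three offcuts are in the bin (325,180–270). I'll move over the bar and measure the bar and cradle.

Emit:
move_arm(rows=[[14,32,0,0],[14,32,0,0],[14,32,0,0],[14,32,0,0.5],[14,32,0,1]], grip=0.85)

```text
clock: 17.57
ee_pos: [0.5636, 0.1609, 0.2028]
ee_rot: [0.0, 1.0, -0.01, -0.0]
wrist_force: [-0.2, -0.3, -1.0]
gripper_width: 0.849
```

Emit:
move_arm(rows=[[14,32,0,1],[14,28,0,0],[0,0,0,0],[0,0,0,0],[0,0,0,0]])

```text
clock: 17.98
ee_pos: [0.5894, 0.1022, 0.2027]
ee_rot: [-0.0, 1.0, -0.018, -0.001]
wrist_force: [-0.8, -0.3, 0.5]
gripper_width: 0.851
```

Run:
```python
from h import *
st=read_state(); f=grab_frame("wrist"); T=w_from_c(f,st); cv2.imwrite("pics/w8.png",f["image"])
print(np.round(T,3).tolist(),f["fx"],f["cx"],f["cy"])
greens(f,T,.065); [spot("wrist",T,n,n=3) for n in ["cradle","bar_center","bar_rough","bar","cutter"]]
go(596,101,100,-2.5)
```

```text
[[-0.037, -0.971, -0.237, 0.658], [-0.999, 0.036, 0.01, 0.099], [-0.001, 0.237, -0.971, 0.383], [0.0, 0.0, 0.0, 1.0]] 367.20110976389617 321.1029290996551 238.26028982937683
px [113. 298.] world 530.0 298.7 L,W 46.9 19.5 long-axis deg 85.8
px [324. 210.] world 603.7 98.6 L,W 97.8 43.2 long-axis deg -2.7
wrist call bar_center [598.4  98.7  41.7] 0.61
wrist call bar_rough [544.  101.2  42.3] 0.75
wrist call bar [598.4  98.5  20. ] 0.91
wrist call cutter [5.99e+02 3.91e+01 4.00e-01] 0.85
t 18.28 at [589.7 102.7 203.4] yaw -2.0 q [-0.02  0.13  1.7   0.    1.32  1.59] F [0.3 0.6 0.6] w 0.848
world d [   6.3   -1.7 -103.4] turn 0.5 rows 3
[2.1, 0.5, 34.5, 0.2], [2.1, 0.5, 34.5, 0.2], [2.1, 0.5, 34.5, 0.2],
```

View pics/w8.png

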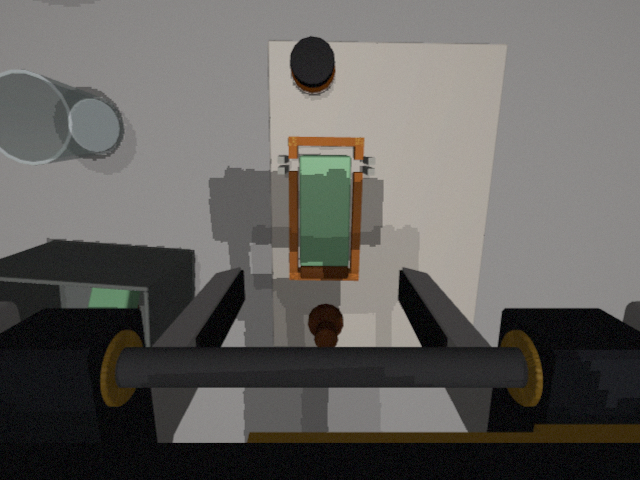

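Run:
```python
import cv2
im=cv2.imread("pics/w8.png")[125:295,265:385]
cv2.imwrite("pics/w8z.png",cv2.resize(im,None,fx=3.5,fy=3.5,interpolation=cv2.INTER_NEAREST))
```

```text
(no output)
```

View pics/w8z.png

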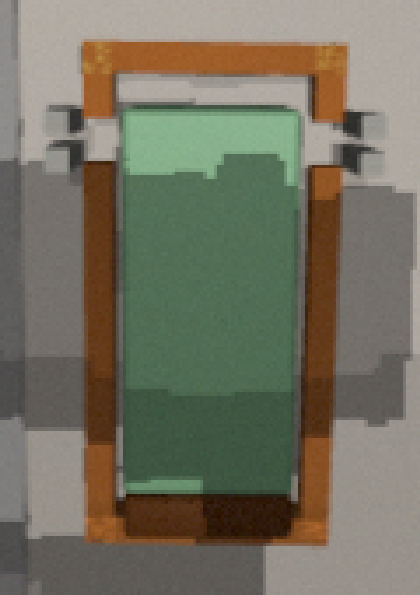

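```bash
python3 - <<'E'
import numpy as np
T=np.array([[-0.037,-0.971,-0.237,0.658],[-0.999,0.036,0.01,0.099],[-0.001,0.237,-0.971,0.383]])
fx,cx,cy=367.2,321.1,238.26
P=[]
for z,lst in ((.031,[(83,42),(347,45),(328,545),(87,543)]),(.065,[(123,106),(298,106),(293,537),(126,537)]),(.031,[(114,72),(314,72),(301,520),(116,515)])):
    P=[]
    for a,b in lst:
        u,v=265+a/3.5,125+b/3.5
        d=T[:,:3]@np.array([(u-cx)/fx,(v-cy)/fx,1]); P.append((T[:,3]+d*(z-T[2,3])/d[2])[:2]*1000)
    P=np.array(P); print(P.round(1).tolist(),"mean",P.mean(0).round(1)); 
    print("lens",[round(float(np.linalg.norm(P[i]-P[(i+1)%4])),1) for i in range(4)],"yaw",[round(float(np.degrees(np.arctan2(*(P[i]-P[j])[::-1]))),1) for i,j in((0,3),(1,2))])
E
python3 -c "
from h import *
go(597.5,98.8,110,-2.7)"
```

```text
[[669.6, 129.0], [666.2, 59.3], [526.3, 66.1], [529.5, 136.0]] mean [597.9  97.6]
lens [69.8, 140.1, 69.9, 140.2] yaw [-2.9, -2.8]
[[653.2, 117.3], [651.6, 75.1], [541.6, 78.4], [543.2, 122.1]] mean [597.4  98.2]
lens [42.2, 110.1, 43.7, 110.1] yaw [-2.5, -1.7]
[[661.6, 121.2], [659.6, 68.1], [534.2, 73.8], [537.7, 127.1]] mean [598.3  97.5]
lens [53.1, 125.5, 53.4, 124.0] yaw [-2.7, -2.6]
t 18.28 at [589.7 102.7 203.4] yaw -2.0 q [-0.02  0.13  1.7   0.    1.32  1.59] F [0.3 0.6 0.6] w 0.848
world d [  7.8  -3.9 -93.4] turn 0.7 rows 3
[2.6, 1.2, 31.1, 0.2], [2.6, 1.2, 31.1, 0.2], [2.6, 1.2, 31.1, 0.2],
```

The cradle measures 70 × 140 mm outside, centred at (597.9, 97.6) with yaw −2.8°. The bar measures 110 × 43 mm, centred at (597.5, 98.3). Both sizes match the given ones. I'll descend onto the bar.

Emit:
move_arm(rows=[[2.5,1.5,31,0.3],[2.5,1.5,31,0.3],[2.5,1.5,31,0.1],[0,0,25,0],[0,0,0,0]])

```text
clock: 18.7
ee_pos: [0.5929, 0.0973, 0.0793]
ee_rot: [0.0, 1.0, -0.024, -0.005]
wrist_force: [-1.2, 0.7, -0.7]
gripper_width: 0.85
```

Emit:
move_arm(rows=[[0,0,0,0],[0,0,0,0]])

```text
clock: 18.87
ee_pos: [0.5985, 0.0972, 0.0872]
ee_rot: [-0.0, 1.0, -0.024, 0.001]
wrist_force: [0.7, 0.5, 0.9]
gripper_width: 0.846
```

```bash
python3 -c "
from h import *
go(597.7,98,37,-2.7)"
```

```text
t 18.87 at [598.5  97.2  87.2] yaw -2.8 q [-0.03  0.27  1.75  0.    1.11  1.59] F [0.7 0.5 0.9] w 0.846
world d [ -0.8   0.8 -50.2] turn -0.1 rows 2
[-0.4, -0.4, 25.1, -0.0], [-0.4, -0.4, 25.1, -0.0],
```

Emit:
move_arm(rows=[[0,0,10,0],[0,0,12,0],[0,0,12,0],[0,0,8,0],[0,0,4,0]])

```text
clock: 19.28
ee_pos: [0.596, 0.0969, 0.0372]
ee_rot: [-0.0, 1.0, -0.024, -0.002]
wrist_force: [-0.7, -0.5, -1.5]
gripper_width: 0.851
```

Emit:
move_arm(rows=[[0,0,2,0],[0,0,0,0]])

```text
clock: 19.45
ee_pos: [0.597, 0.0969, 0.0366]
ee_rot: [-0.0, 1.0, -0.024, -0.001]
wrist_force: [-0.7, -0.6, -0.3]
gripper_width: 0.849
```

```bash
python3 -c "
from h import *
go(597.7,98,37,-2.7)
f=grab_frame('wrist'); cv2.imwrite('pics/w9.png',f['image'])"
```

```text
t 19.45 at [597.   96.9  36.6] yaw -2.8 q [-0.03  0.35  1.77 -0.    1.03  1.59] F [-0.7 -0.6 -0.3] w 0.849
world d [0.7 1.1 0.4] turn -0.1 rows 1
[0.6, -1.2, -0.4, -0.1],
```

View pics/w9.png

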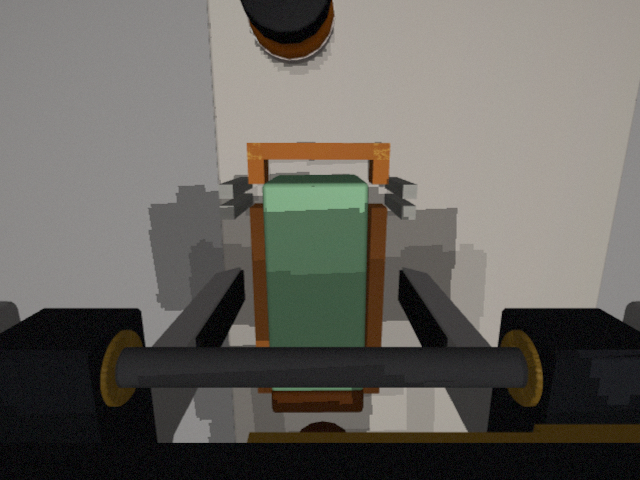

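The bar (316,280) is between the fingers, which are clear of the rails and uprights. I'll grip it.

Emit:
move_arm(rows=[[0.5,-1,0,0],[0,0,0,0],[0,0,0,0],[0,0,0,0],[0,0,0,0]], grip=0, squeeze=40)

```text
clock: 19.92
ee_pos: [0.598, 0.0979, 0.0376]
ee_rot: [-0.0, 1.0, -0.024, 0.0]
wrist_force: [-0.3, 0.4, 0.4]
gripper_width: 0.536
```

Emit:
move_arm(rows=[[0,0,0,0],[0,0,0,0],[0,0,0,0]])

```text
clock: 20.17
ee_pos: [0.598, 0.098, 0.0375]
ee_rot: [-0.0, 1.0, -0.024, 0.0]
wrist_force: [0.2, 0.6, 0.9]
gripper_width: 0.462
```

Emit:
move_arm(rows=[[0,0,-5,0],[0,0,-15,0],[0,0,-20,0],[0,0,-25,0],[0,0,-25,0]])

```text
clock: 20.58
ee_pos: [0.5967, 0.0977, 0.1271]
ee_rot: [0.0, 1.0, -0.024, -0.001]
wrist_force: [0.3, 0.7, -2.4]
gripper_width: 0.466
```

Emit:
move_arm(rows=[[0,0,-20,0],[0,0,-10,0],[0,0,0,0]])

```text
clock: 20.83
ee_pos: [0.5993, 0.0978, 0.1599]
ee_rot: [0.0, 1.0, -0.024, 0.002]
wrist_force: [-0.1, -0.2, -2.7]
gripper_width: 0.465
```

```bash
python3 -c "
from h import *
go(598,97.6,150,177.2)
f=grab_frame('wrist'); cv2.imwrite('pics/w10.png',f['image'])"
```

```text
t 20.83 at [599.3  97.8 159.9] yaw -2.8 q [-0.02  0.19  1.71 -0.    1.24  1.59] F [-0.1 -0.2 -2.7] w 0.465
world d [-1.3 -0.2 -9.9] turn -180.0 rows 26
[-0.0, 0.0, 0.4, -6.9], [-0.1, 0.0, 0.4, -6.9], [-0.1, -0.0, 0.4, -6.9], [-0.0, -0.0, 0.4, -6.9], [-0.0, -0.0, 0.4, -6.9]
[-0.0, -0.0, 0.4, -6.9], [-0.0, -0.0, 0.4, -6.9], [-0.0, -0.0, 0.4, -6.9], [-0.0, -0.0, 0.4, -6.9], [-0.0, -0.0, 0.4, -6.9]
[-0.0, -0.0, 0.4, -6.9], [-0.0, -0.0, 0.4, -6.9], [-0.0, -0.0, 0.4, -6.9], [-0.0, -0.0, 0.4, -6.9], [-0.0, -0.1, 0.4, -6.9]
[0.0, -0.1, 0.4, -6.9], [0.0, -0.0, 0.4, -6.9], [0.0, -0.0, 0.4, -6.9], [0.0, -0.0, 0.4, -6.9], [0.0, -0.0, 0.4, -6.9]
[0.0, -0.0, 0.4, -6.9], [0.0, -0.0, 0.4, -6.9], [0.0, -0.0, 0.4, -6.9], [0.0, -0.0, 0.4, -6.9], [0.0, -0.0, 0.4, -6.9]
[0.0, -0.0, 0.4, -6.9],
```

View pics/w10.png

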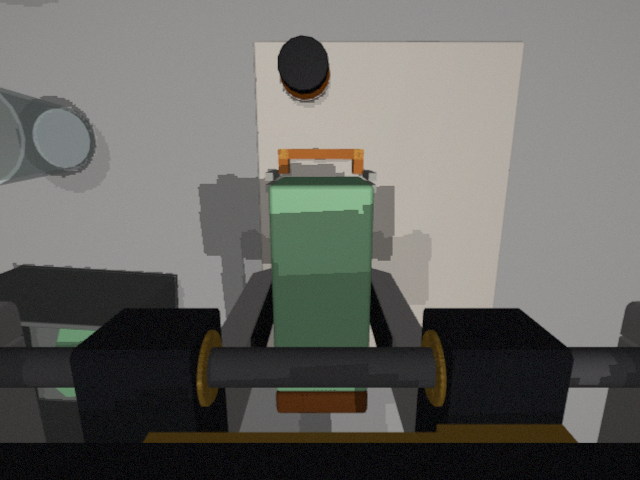

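The bar is held firmly and level (gripper opening 0.465, about 44 mm). Its underside is about 137 mm above the table, clear of the jar and stamp. I'll turn it by −180°.

Emit:
move_arm(rows=[[0,0,0,-3],[0,0,0,-6],[0,0,0,-7],[0,0,0,-7],[0,0,0,-7]])

```text
clock: 21.3
ee_pos: [0.5962, 0.0978, 0.1544]
ee_rot: [-0.001, 0.971, 0.238, -0.002]
wrist_force: [-0.5, 0.3, -3.5]
gripper_width: 0.465
```

Emit:
move_arm(rows=[[0,0,0,-7],[0,0,0,-7],[0,0,0,-7],[0,0,0,-7],[0,0,0,-7]])

```text
clock: 21.72
ee_pos: [0.5963, 0.0978, 0.1544]
ee_rot: [-0.001, 0.855, 0.519, -0.002]
wrist_force: [0.4, 0.1, -2.7]
gripper_width: 0.465
```

Emit:
move_arm(rows=[[0,0,0,-7],[0,0,0,-7],[0,0,0,-7],[0,0,0,-7],[0,0,0,-7]])

```text
clock: 22.13
ee_pos: [0.5963, 0.0978, 0.1544]
ee_rot: [-0.002, 0.659, 0.752, -0.002]
wrist_force: [0.5, 0.1, -2.5]
gripper_width: 0.466
```

Emit:
move_arm(rows=[[0,0,0,-7],[0,0,0,-7],[0,0,0,-7],[0,0,0,-7],[0,0,0,-7]])

```text
clock: 22.55
ee_pos: [0.5963, 0.0978, 0.1544]
ee_rot: [-0.002, 0.402, 0.915, -0.001]
wrist_force: [0.7, -0.5, -3.2]
gripper_width: 0.462
```

Emit:
move_arm(rows=[[0,0,0,-7],[0,0,0,-7],[0,0,0,-7],[0,0,0,-7],[0,0,0,-7]])

```text
clock: 22.97
ee_pos: [0.5963, 0.0978, 0.1544]
ee_rot: [-0.002, 0.109, 0.994, -0.0]
wrist_force: [0.4, 0.2, -2.4]
gripper_width: 0.464
```

Emit:
move_arm(rows=[[0,0,0,-6],[0,0,0,-4],[0,0,0,0],[0,0,0,0]])

```text
clock: 23.3
ee_pos: [0.5967, 0.0978, 0.1552]
ee_rot: [-0.002, 0.025, 1.0, -0.0]
wrist_force: [-0.8, 0.1, -2.1]
gripper_width: 0.461
```

```bash
python3 -c "
from h import *
st=read_state(); go(598,97.6,100,177.2)
f=grab_frame('wrist'); T=w_from_c(f,st);cv2.imwrite('pics/w11.png',f['image'])
spot('wrist',T,'bar_center');spot('wrist',T,'bar_rough')
f=grab_frame('top'); T=w_from_c(f);cv2.imwrite('pics/t11.png',f['image']);spot('top',T,'bar_rough')"
```

```text
t 23.3 at [596.7  97.8 155.2] yaw 177.1 q [-0.02  0.19  1.72 -0.    1.24 -1.54] F [-0.8  0.1 -2.1] w 0.461
world d [  1.3  -0.2 -55.2] turn -0.1 rows 2
[-0.7, -0.1, 27.6, -0.1], [-0.7, -0.1, 27.6, -0.1], 
wrist call bar_center [599.2  97.9 159.3] 0.93
wrist call bar_rough [650.9  93.9 160.8] 0.91
```

View pics/w11.png

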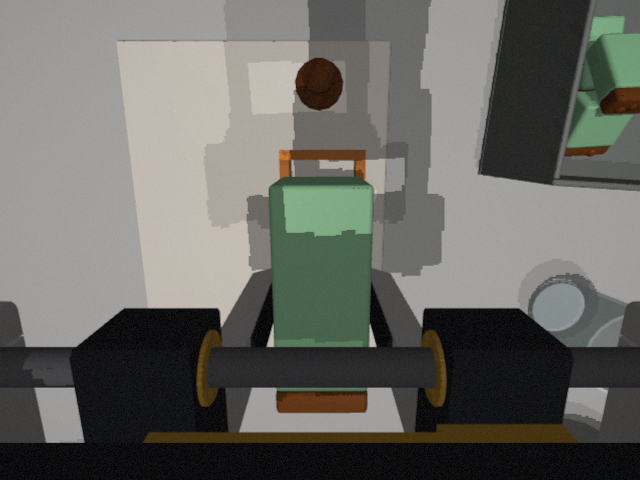

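Turned: the rough end now points away (+x, towards the uprights). The bar (322,290) lines up with the cradle rails, whose centre is at 322. I'll lower it.

Emit:
move_arm(rows=[[-0.5,0,10,0],[0,0,20,0],[0,0,25,0],[0,0,20,0],[0,0,10,0]])

```text
clock: 23.97
ee_pos: [0.5961, 0.0979, 0.0686]
ee_rot: [-0.003, 0.025, 1.0, -0.0]
wrist_force: [-0.4, 0.2, -3.1]
gripper_width: 0.466
```

Emit:
move_arm(rows=[[0,0,5,0],[0,0,0,0],[0,0,0,0]])

```text
clock: 24.22
ee_pos: [0.5991, 0.0978, 0.0681]
ee_rot: [0.001, 0.025, 1.0, -0.0]
wrist_force: [0.2, -0.8, -2.4]
gripper_width: 0.468
```

```bash
python3 -c "
from h import *
st=read_state(); go(598,97.6,37.5,177.2)
f=grab_frame('wrist'); T=w_from_c(f,st);cv2.imwrite('pics/w12.png',f['image'])
f=grab_frame('scene'); cv2.imwrite('pics/s12.png',cv2.resize(f['image'][200:400,250:470],None,fx=3,fy=3))"
```

```text
t 24.22 at [599.1  97.8  68.1] yaw 177.2 q [-0.02  0.3   1.76 -0.    1.08 -1.55] F [ 0.2 -0.8 -2.4] w 0.468
world d [ -1.1  -0.2 -30.6] turn -0.0 rows 1
[1.1, -0.3, 30.6, -0.0],
```

View pics/w12.png

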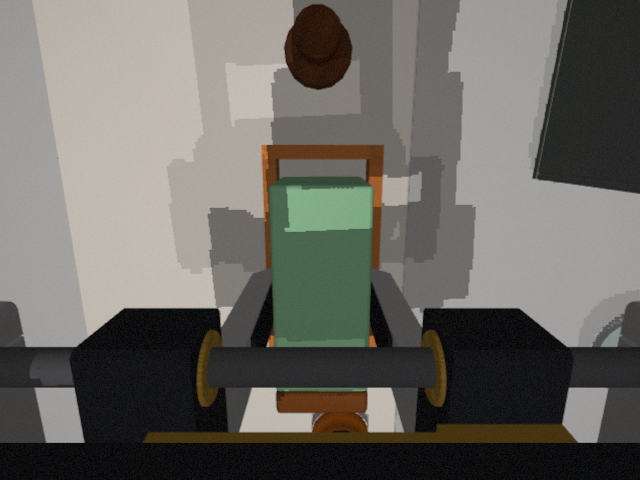

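View pics/s12.png

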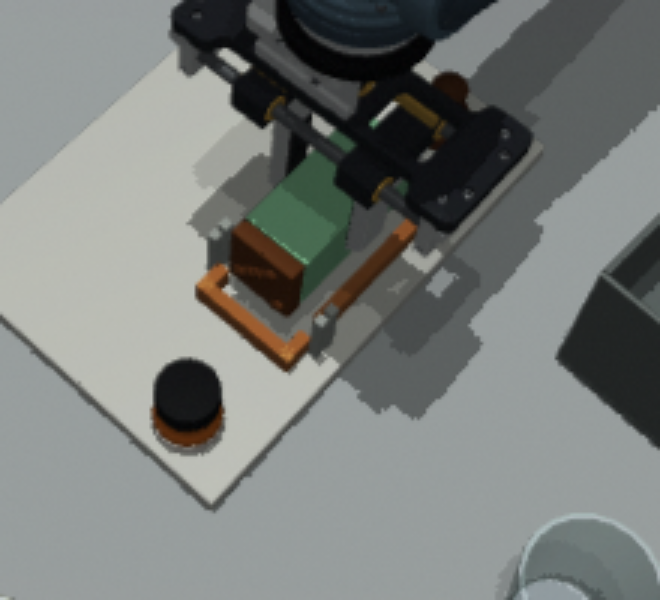

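Still aligned: the bar's centre column is 321 and the rails' is 323. I'll lower slowly and watch the force.

Emit:
move_arm(rows=[[0,0,4,0],[0,0,6,0],[0,0,6,0],[0,0,5,0],[0,0,4,0]])

```text
clock: 24.73
ee_pos: [0.5978, 0.0978, 0.0413]
ee_rot: [-0.001, 0.024, 1.0, 0.0]
wrist_force: [0.1, -0.1, -2.4]
gripper_width: 0.465
```

Emit:
move_arm(rows=[[0,0,2,0],[0,0,1.5,0],[0,0,0,0]])

```text
clock: 24.98
ee_pos: [0.5982, 0.0979, 0.0384]
ee_rot: [-0.0, 0.024, 1.0, 0.0]
wrist_force: [-0.8, -0.8, -2.6]
gripper_width: 0.466
```

Emit:
move_arm(rows=[[0,0,0.7,0],[0,0,0,0],[0,0,0,0]])

```text
clock: 25.23
ee_pos: [0.5986, 0.0979, 0.0384]
ee_rot: [0.0, 0.024, 1.0, 0.0]
wrist_force: [0.3, -0.1, -3.0]
gripper_width: 0.465
```

Emit:
move_arm(rows=[[0,0,1,0],[0,0,0,0],[0,0,0,0]])

```text
clock: 25.48
ee_pos: [0.5989, 0.0978, 0.0375]
ee_rot: [0.001, 0.024, 1.0, 0.0]
wrist_force: [-0.1, -0.3, -1.8]
gripper_width: 0.463
```

Emit:
move_arm(rows=[[0,0,0.5,0],[0,0,0,0],[0,0,0,0]])

```text
clock: 25.73
ee_pos: [0.5989, 0.0978, 0.0375]
ee_rot: [0.0, 0.024, 1.0, -0.0]
wrist_force: [-2.8, 0.4, 5.6]
gripper_width: 0.467
```

Emit:
move_arm(rows=[[0,0,0,0],[0,0,0,0],[0,0,0,0],[0,0,0,0],[0,0,0,0]], grip=0.8)

```text
clock: 26.15
ee_pos: [0.5983, 0.0978, 0.0364]
ee_rot: [-0.0, 0.024, 1.0, -0.0]
wrist_force: [-0.6, 0.6, -0.0]
gripper_width: 0.775
```

Emit:
move_arm(rows=[[0,0,-10,0],[0,0,-20,0],[0,0,-30,0],[0,0,-35,0],[0,0,-35,0]])

```text
clock: 26.57
ee_pos: [0.5979, 0.0979, 0.1683]
ee_rot: [-0.0, 0.024, 1.0, 0.0]
wrist_force: [0.6, 0.0, -0.1]
gripper_width: 0.799
```

Emit:
move_arm(rows=[[0,0,-30,0],[0,0,-15,0],[0,0,0,0],[0,0,0,0]])

```text
clock: 26.9
ee_pos: [0.5988, 0.0979, 0.2127]
ee_rot: [0.001, 0.024, 1.0, -0.0]
wrist_force: [0.3, 0.2, -0.5]
gripper_width: 0.8
```

Run:
```python
from h import *
st=read_state(); f=grab_frame("wrist"); T=w_from_c(f,st); cv2.imwrite("pics/w13.png",f["image"])
print(st["clock"],np.round(st["ee_pos"],3)); greens(f,T,.065); [spot("wrist",T,n,n=2) for n in ["bar_center","bar_rough","bar"]]
f=grab_frame('scene'); T=w_from_c(f); cv2.imwrite('pics/s13.png',cv2.resize(f['image'][180:400,230:600],None,fx=2.1,fy=2.1))
[spot("scene",T,n,n=1) for n in ["bar_center","jar","stamp","amber","beaker"]]
```

```text
26.9 [0.599 0.098 0.213]
px [321. 217.] world 593.2 97.9 L,W 98.8 43.0 long-axis deg -2.8
px [554.  91.] world 495.4 308.1 L,W 87.7 65.3 long-axis deg -6.2
wrist call bar_center [598.  100.4  41.4] 0.7
wrist call bar_center [597.4  37.9   2.4] 0.24
wrist call bar_rough [654.8  93.4  42.4] 0.66
wrist call bar_rough [597.5  98.3  41.1] 0.27
wrist call bar [598.2  95.4  20. ] 0.96
scene call bar_center [595.6  96.2  42.4] 0.93
scene call jar [728.1 110.4  13.5] 0.78
scene call stamp [477.3 103.2  15.6] 0.6
scene call amber [ 688.3 -322.3   -2.3] 0.6
scene call beaker [690.1 324.5   1.5] 0.75
```

View pics/w13.png

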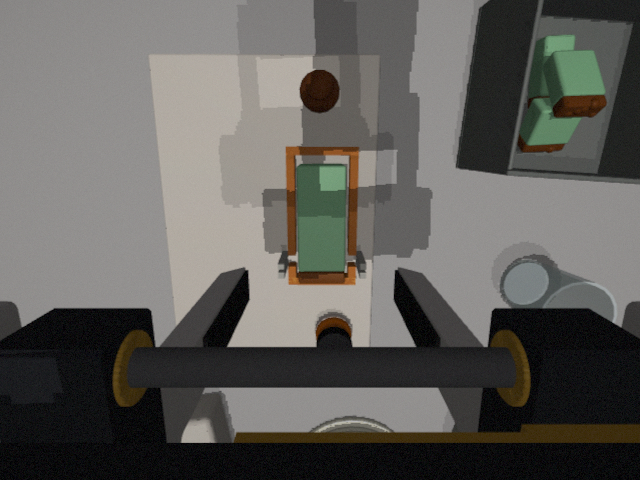

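View pics/s13.png

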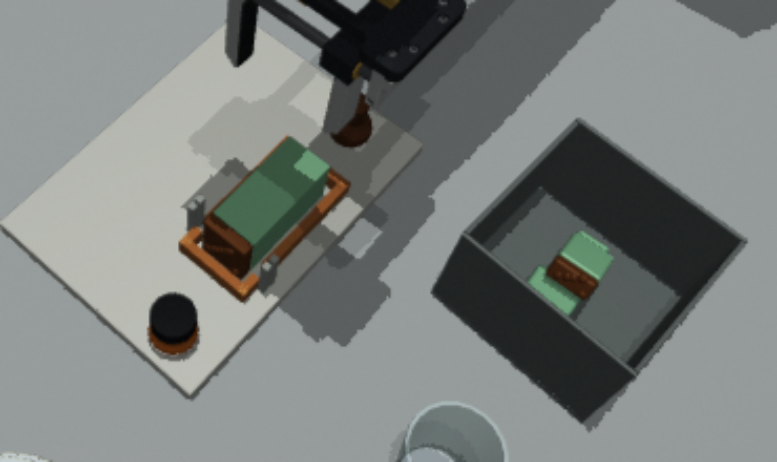

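The bar sits flat in the cradle (wrist view (321,217)) with its brown end at the uprights. Green length and width at z = 65 mm match the first view. The jar, stamp, amber bottle and beaker are where they were, the three offcuts are in the bin, and the gripper is clear.

```bash
python3 -c "
from station import job_done
print(job_done())"
```

```text
the job is handed in; nothing more can be done
None
```

The job is done and handed in at about 27 s of the 72 s allowed. The three offcuts went into the bin first. Then I lifted the bar, turned it 180° and set it back in the cradle with its rough brown end at the uprights.

**Last checks:**
- **Bar:** its centre is at about (599, 98) mm, against a cradle centre of (598, 98). Both have a yaw of −2.8°. Seen from above it fits as it did at the start, so I take it to be fully down.
- **Offcuts:** all three are visible in the bin.
- **Things to leave alone:** the jar, stamp, amber bottle and beaker read within about 4 mm of where they started, which is the networks' own error.
- **Gripper:** open, about 150 mm above the bar and touching nothing.

**What went less well:**
- While going down for the second offcut (offcut2), the fingertips touched the board with about 30 N. That is under the 40 N limit, and nothing moved.
- Some network hits were wrong, such as the top camera's first stamp and beaker positions. I left those out and checked positions against the pictures.

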